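# Put the dry gel cassettes away in their fitted holders

### The job

The four gel cassettes in the white draining rack are dry: put them away in the grey storage stand, each upright and fully down in the slotted holder made for its width. They are glass, so keep them upright and lower them in gently rather than dropping them, and leave the beaker standing where it is between the racks.

Things in the scene. Friction and masses are not known exactly. Their poses are not given: they have to be found in the camera images.
- cassette_60: narrowest of four loose glass gel cassettes, black frame: 60 mm wide (x), 10 thick (y), 90 tall (z), 116 g, symmetric; origin: centre of underside. Top 28 mm is a solid rail to pinch across the thickness. Starts upright on the white draining rack, underside 22 mm above bench, between pegs reaching 36 mm up its faces; the four are parallel, 56 mm apart along y, in any order
- cassette_82: second narrowest of four loose glass gel cassettes, black frame: 82 mm wide (x), 10 thick (y), 90 tall (z), 140 g, symmetric; origin: centre of underside. Top 28 mm is a solid rail to pinch across the thickness. Starts upright on the white draining rack, underside 22 mm above bench, between pegs reaching 36 mm up its faces; the four are parallel, 56 mm apart along y, in any order
- cassette_104: second widest of four loose glass gel cassettes, black frame: 104 mm wide (x), 10 thick (y), 90 tall (z), 164 g, symmetric; origin: centre of underside. Top 28 mm is a solid rail to pinch across the thickness. Starts upright on the white draining rack, underside 22 mm above bench, between pegs reaching 36 mm up its faces; the four are parallel, 56 mm apart along y, in any order
- cassette_126: widest of four loose glass gel cassettes, black frame: 126 mm wide (x), 10 thick (y), 90 tall (z), 189 g, symmetric; origin: centre of underside. Top 28 mm is a solid rail to pinch across the thickness. Starts upright on the white draining rack, underside 22 mm above bench, between pegs reaching 36 mm up its faces; the four are parallel, 56 mm apart along y, in any order
- holder_60: narrowest of four fixed white holders on the grey storage stand, for the 60 mm cassette: slot 70 mm long (x), 13 wide (y), walls 3 mm, flared lips up to z 44 mm (mouth 81 x 24, outside 86 x 29). Origin: centre of underside, 10 mm above bench; slot floor at z 6 mm, where the cassette underside rests. Wider cassettes do not fit. The four are parallel, 56 mm apart along y, in any order
- holder_82: second narrowest of four fixed white holders on the grey storage stand, for the 82 mm cassette: slot 92 mm long (x), 13 wide (y), walls 3 mm, flared lips up to z 44 mm (mouth 103 x 24, outside 108 x 29). Origin: centre of underside, 10 mm above bench; slot floor at z 6 mm, where the cassette underside rests. Wider cassettes do not fit. The four are parallel, 56 mm apart along y, in any order
- holder_104: second widest of four fixed white holders on the grey storage stand, for the 104 mm cassette: slot 114 mm long (x), 13 wide (y), walls 3 mm, flared lips up to z 44 mm (mouth 125 x 24, outside 130 x 29). Origin: centre of underside, 10 mm above bench; slot floor at z 6 mm, where the cassette underside rests. Wider cassettes do not fit. The four are parallel, 56 mm apart along y, in any order
- holder_126: widest of four fixed white holders on the grey storage stand, for the 126 mm cassette: slot 136 mm long (x), 13 wide (y), walls 3 mm, flared lips up to z 44 mm (mouth 147 x 24, outside 152 x 29). Origin: centre of underside, 10 mm above bench; slot floor at z 6 mm, where the cassette underside rests. Wider cassettes do not fit. The four are parallel, 56 mm apart along y, in any order
- beaker: a small loose glass beaker, 40 mm across, 56 mm high, standing between the two racks; origin at the centre of its underside. Not to be disturbed.
Things that resemble listed ones, but are neither listed nor needed, are in the scene too. Leave any blue, pink or red look-alike of the cassette_104 alone.

How it is judged:
By the outcome, as a careful person would: the job done as asked, in the order asked, and still so for the second after the job is handed in, with the robot touching nothing.
It also fails if it takes over 125 s, if anything falls off the work surface, if the arm or the gripper's body presses on something with over 40 N, if the wrist force passes 120 N, or if a joint passes its speed limit or range.

### The arm

A 6-joint arm with a two-finger parallel gripper is mounted at the origin on the work surface. World frame = base frame: x ahead of the robot, y to its left, z up, the work surface at z = 0. Lengths are in m, angles in rad, forces in N, time in s.
With the tool pointing down it reaches from about 0.25 to 0.725 m from the base axis. Payload 4 kg.
Tool frame: the origin (TCP) lies midway between the tips of the shut fingers; the grasp point (between the pads) lies 19 mm behind it; z points along the fingers, y is the line along which they close (so a half turn about z gives the same grasp; the last joint's range is limited). The gripper opens to 85 mm and grips with 20 to 120 N. Pads are 22 mm wide; open, the fingers measure 114 mm over their backs; the gripper's body (76 mm by 85 mm) begins 54 mm behind the grasp point. The pads swing forward as they close: fully open they stand 13 mm farther back than shut.
Start: joints at [-1.299, 0.241, 0.005, 1.335, 0, 1.571], TCP at [0.134, -0.482, 0.231] pointing down, gripper open.
Joint ranges: [-2.72, 2.72], [-1.05, 1.87], [-1.09, 1.28], [-1.99, 2.15], [-1.42, 1.44], [-3.14, 3.14]. Speed limits (rad/s): [2.79, 2.79, 3.14, 3.14, 3.14, 3.14].

### API

Orientations are given as a unit quaternion [x, y, z, w].
In Python, from workcell import get_obs, camera, job_done, silhouettes gives the robot as it stands. The module is installed in compiled form; this text tells all that it offers.
- The arm moves only by the tool drive_tool, never from a script. Its argument "increments" is a list of rows, each a list of 3 entries, a list of its own where there are three numbers: the shift along the world's x, y, z in mm, then the turn, a rotation vector about the world's x, y, z in degrees, then the opening, from 0 (shut) to 1 (fully open). A call has 1 to 8 rows; each row shifts and turns the commanded pose from where the row before left it; what a row does not reach is not made up. A row lasts 1/12 s, in which the tool goes at most 41.7 mm and 7.16 degrees, less where a joint would pass 70% of its speed; a pose out of reach is approached as far as the arm can. A call is refused whole if a number of a shift passes 41.7 or a number of a turn 7.16, either way. A call with a gripper value outside its range is refused whole. The fingers move at their own pace and stop on an object; the grip force is fixed at half the most. Time passes only in rows, so rows that do not move let the fingers close. It gives the time, the measured TCP pose, the force, the opening and the grip force at its end, in the units of the state.
- get_obs(): the state, without advancing time (a new reading comes with each control period).
- camera(name): name is "side" or "top"; returns a dict with "image" (384x512x3 uint8, red, green, blue), "K" (3x3 intrinsics, pixels), "view" (4x4, takes a point from world to camera coordinates). Camera axes: x right, y down, z forward; pixel columns grow to the right and rows downward; lengths in m; the calibration is good to about 2 mm. A picture is of the moment at which its call begins. There is no depth.
- job_done(): hands the job in; it is judged then, once.
Trained networks look in a picture, given as the dict that the camera call returned (one of the last four; its "shot" number tells which), for a name from the list of things; names that differ only in an ending like _2 or _b are one class to them, and where a whole thing is asked for, a point or a joint stands for the part that bears it (a point fixed in the world has none). Each returns a list of dicts, best first, with "conf" (0 to 1); they miss things now and then, are a little off and sometimes report something else, mostly with a low value. They report only what shows in the picture. A call takes as long as a camera call. They do not tell look-alikes from the thing itself.
- silhouettes(query, picture): "region" (384x512 bool, what is visible of it) and "bbox" ([left, top, right, bottom] in pixels, round what is visible of it).
The state is a dict: "clock": time; "joint_pos": joint angles; "joint_vel": joint speeds; "tau": joint torques, N m; "eef_pos": TCP position; "tool_rot": TCP orientation; "ft_force": force on the tool from outside, world axes, zero at the start; "ft_torque": the same for the moment, N m; "grip_width": finger opening in m; "grasp_force": force on a finger pad.
Only numpy, scipy, OpenCV 4.12 (cv2) and the standard library are available. Lean on these libraries where they do the work, as an engineer would, in place of code of your own. Each camera call takes 0.05 s, during which the arm holds its last target. There are 200 camera calls.

## Working session

There is one attempt and no reset: what is moved stays moved. The work goes in short steps, Python scripts to look and compute and a tool call to move; the robot and the scene stay as the last step left them, time stands still between calls to the robot, and variables do not carry over. Pictures are saved under pics/ and viewed, at most 14 in all, crops included, and the job is handed in when it is done.

Besides the shell and the picture viewer there is one more tool, called after "Call:" as name([rows], argument=value, ...), one row to a line, values as JSON. drive_tool: Moves the arm, as the interface text tells. Its arguments: {"type":"object","properties":{"increments":{"type":"array"}},"required":["increments"]}

```bash
mkdir -p pics; cat > h.py <<'E'
import numpy as np, cv2
from workcell import *
def proj(p,c):
    q=c['view']@np.append(p,1); q=c['K']@q[:3]; return q[:2]/q[2]
def back(uv,z,c):
    R=c['view'][:3,:3];t=c['view'][:3,3]; o=-R.T@t
    d=R.T@np.linalg.inv(c['K'])@np.array([uv[0],uv[1],1.]); return o+d*(z-o[2])/d[2]
E
python3 - <<'E'
from h import *
print(get_obs())
for n in ['top','side']:
    c=camera(n); cv2.imwrite(f'pics/{n}0.png',cv2.cvtColor(cv2.resize(c['image'],(800,600)),cv2.COLOR_RGB2BGR)); print(n,c['K'],c['view'])
    for q in ['cassette_60','cassette_82','cassette_104','cassette_126','holder_60','holder_82','holder_104','holder_126','beaker']:
        print(q,[(np.round(s['bbox'],0).tolist(),round(s['conf'],2)) for s in silhouettes(q,c)])
E
```

```text
{'clock': 0.0, 'joint_pos': array([-1.29896891e+00,  2.41438824e-01,  3.71173427e-03,  1.33519003e+00,
        3.52454884e-05,  1.57077769e+00]), 'joint_vel': array([-2.98615108e-05, -6.47660701e-04,  1.44618728e-03,  1.67427755e-03,
        2.87844084e-04, -2.28214479e-03]), 'tau': array([ 3.89609140e-04, -3.72319543e+01,  2.52406704e+01,  1.69164408e-02,
       -1.69884247e-04,  3.88213834e-06]), 'eef_pos': array([ 0.13408597, -0.48102657,  0.23039528]), 'tool_rot': array([ 9.90776124e-01,  1.35504790e-01, -1.26209318e-04, -1.05300816e-03]), 'ft_force': array([ 0.46056848,  0.30440259, -1.13758839]), 'ft_torque': array([ 0.0235141 ,  0.00825193, -0.0098538 ]), 'grasp_force': 0.0, 'grip_width': 0.08541205939953203}
top [[355.50201822   0.         252.08699111]
 [  0.         355.50201822 189.46290283]
 [  0.           0.           1.        ]] [[-0.1056407  -0.99440324  0.00149505  0.03004892]
 [-0.97244367  0.10299337 -0.20915465  0.46596452]
 [ 0.20783008 -0.02354909 -0.97788143  0.85106545]
 [ 0.          0.          0.          1.        ]]
cassette_60 [([132.0, 144.0, 150.0, 18
[... 3260 characters left out ...]
.0], 0.82), ([236.0, 131.0, 288.0, 167.0], 0.79), ([233.0, 145.0, 264.0, 174.0], 0.62), ([275.0, 121.0, 306.0, 145.0], 0.59)]
holder_82 [([254.0, 127.0, 301.0, 158.0], 0.82), ([236.0, 131.0, 288.0, 167.0], 0.79), ([233.0, 145.0, 264.0, 174.0], 0.62), ([275.0, 121.0, 306.0, 145.0], 0.59)]
holder_104 [([254.0, 127.0, 301.0, 158.0], 0.82), ([236.0, 131.0, 288.0, 167.0], 0.79), ([233.0, 145.0, 264.0, 174.0], 0.62), ([275.0, 121.0, 306.0, 145.0], 0.59)]
holder_126 [([254.0, 127.0, 301.0, 158.0], 0.82), ([236.0, 131.0, 288.0, 167.0], 0.79), ([233.0, 145.0, 264.0, 174.0], 0.62), ([275.0, 121.0, 306.0, 145.0], 0.59)]
beaker [([218.0, 178.0, 238.0, 199.0], 0.83), ([183.0, 200.0, 210.0, 247.0], 0.45)]
```

View pics/top0.png

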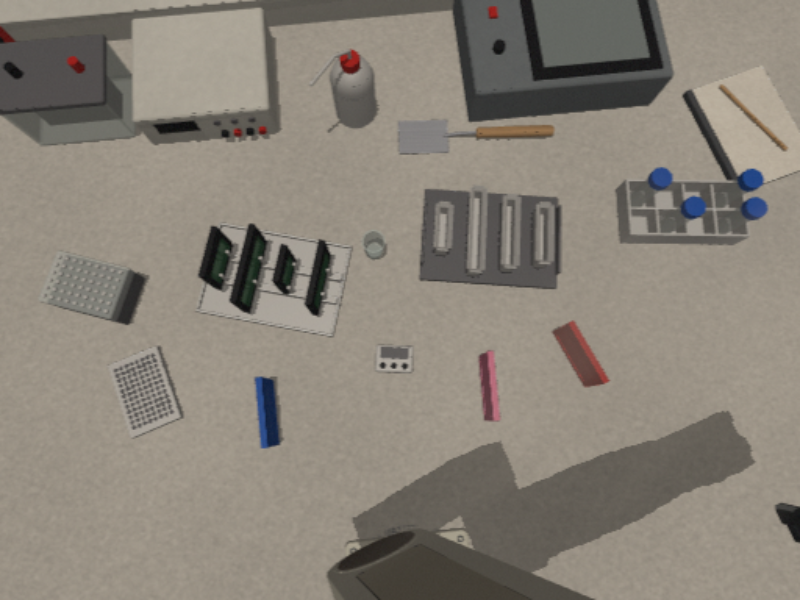

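View pics/side0.png

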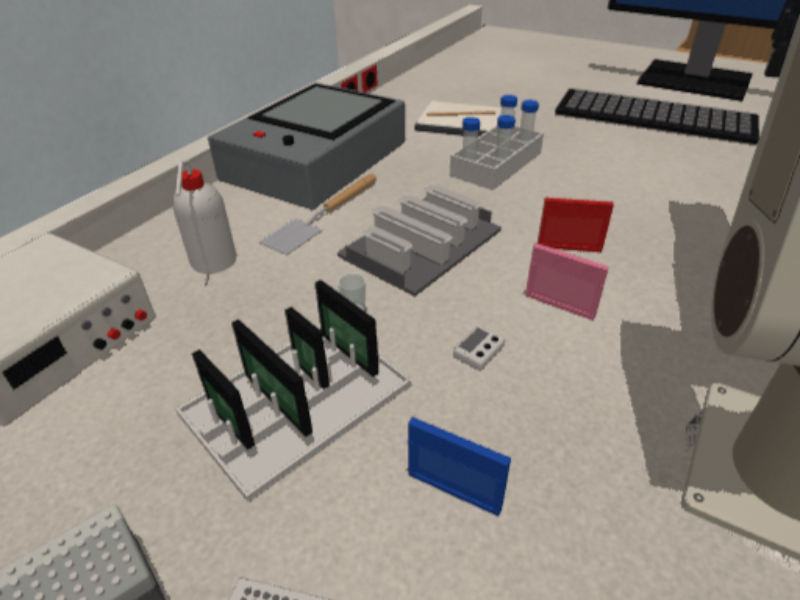

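The top view shows the draining rack at about (275,275). Its cassettes, left to right, look like 82, 126, 60 and 104. The grey stand is at about (490,240), with holders that look like 60, 126, 104 and 82. The blue, pink and red look-alikes are in front, nearer the robot. Next I'll fit poses to the silhouettes from both cameras.

```bash
cat > fit.py <<'E'
from h import *
from scipy.optimize import minimize
S=4
def corners(x,y,yaw,boxes):
    c,s=np.cos(yaw),np.sin(yaw); P=[]
    for w,t,z in boxes:
        for a in(-1,1):
            for b in(-1,1):
                u,v=a*w/2,b*t/2; P.append([x+c*u-s*v,y+s*u+c*v,z])
    return np.array(P)
def raster(P,c):
    uv=np.array([proj(p,c) for p in P],np.float32); h=cv2.convexHull(uv)
    m=np.zeros((384*S,512*S),np.uint8); cv2.fillConvexPoly(m,np.round(((h+.5)*S)*16).astype(np.int32),1,shift=4); return m
def up(reg,hull=True):
    if hull:
        pts=np.argwhere(reg)[:,::-1]; pts=np.vstack([pts+np.array(d) for d in((0,0),(0,1),(1,0),(1,1))])
        m=np.zeros((384*S,512*S),np.uint8); cv2.fillConvexPoly(m,cv2.convexHull((pts*S).astype(np.int32)),1); return m
    return cv2.resize(reg.astype(np.uint8),None,fx=S,fy=S,interpolation=cv2.INTER_NEAREST)
def cassbox(w,z0=.022): return [(w,.010,z0),(w,.010,z0+.09)]
def holdbox(w): return [(w+.016,.019,.010),(w+.026,.029,.054),(w+.026,.029,.050)]
def fit(boxes,obs,x0):
    def f(p):
        e=0
        for c,m in obs:
            r=raster(corners(*p,boxes),c); e+=1-(r&m).sum()/max((r|m).sum(),1)
        return e/len(obs)
    sim=np.array([x0]*4,float); sim[1,0]+=.01; sim[2,1]+=.01; sim[3,2]+=.15
    r=minimize(f,x0,method='Nelder-Mead',options=dict(initial_simplex=sim,xatol=2e-4,fatol=1e-4,maxiter=120)); return r.x,r.fun
E
cat > run1.py <<'E'
from fit import *
cs={n:camera(n) for n in('top','side')}
sil={(n,q):[s for s in silhouettes(q,cs[n])] for n in cs for q in('cassette_60','holder_60')}
def best(q,n,boxes,p):
    r=raster(corners(*p,boxes),cs[n]); b=max(sil[n,q],key=lambda s:(up(s['region'])&r).sum()/(up(s['region'])|r).sum()); return up(b['region'])
for q,box,tops,zc,L in(('cassette',cassbox,[(132,144,150,184,.082),(145,143,172,200,.126),(176,154,188,188,.060),(194,153,211,201,.104)],.067,0),('holder',holdbox,[(277,128,292,166,.060),(300,121,311,176,.126),(323,124,336,173,.104),(340,128,360,167,.082)],.035,0)):
    for l,t,r,b,w in tops:
        g=back(((l+r)/2,(t+b)/2),zc,cs['top']); 
        p=np.array([g[0],g[1],-.1])
        top=(cs['top'],best(q+'_60','top',box(w),p))
        p1,e1=fit(box(w),[top],p)
        sd=(cs['side'],best(q+'_60','side',box(w),p1))
        p2,e2=fit(box(w),[top,sd],p1)
        # alternatives in width
        alt=[round(fit(box(v),[top,sd],p2)[1],3) for v in(.060,.082,.104,.126)]
        print(q,w,np.round(p2*[1000,1000,57.3],1),round(e2,3),'top only',np.round(p1*[1000,1000,57.3],1),alt)
E
python3 run1.py
```

```text
cassette 0.082 [552.5 257.3 -15.5] 0.086 top only [554.8 258.9 -16.4] [np.float64(0.233), np.float64(0.086), np.float64(0.21), np.float64(0.313)]
cassette 0.126 [529.1 206.4 -16.2] 0.076 top only [531.6 207.1 -16.4] [np.float64(0.472), np.float64(0.333), np.float64(0.182), np.float64(0.076)]
cassette 0.06 [522.2 149.9 -15.2] 0.105 top only [525.1 150.3 -18.2] [np.float64(0.105), np.float64(0.224), np.float64(0.349), np.float64(0.437)]
cassette 0.104 [502.3  97.3 -16.1] 0.077 top only [503.8  98.1 -16.2] [np.float64(0.397), np.float64(0.22), np.float64(0.077), np.float64(0.208)]
holder 0.06 [ 573.9 -113.3  -10.6] 0.103 top only [ 575.8 -113.7  -10.2] [np.float64(0.103), np.float64(0.252), np.float64(0.359), np.float64(0.438)]
holder 0.126 [ 565.6 -168.4   -9.9] 0.079 top only [ 565.9 -168.3   -9.7] [np.float64(0.38), np.float64(0.253), np.float64(0.141), np.float64(0.079)]
holder 0.104 [ 556.2 -224.2  -10.8] 0.128 top only [ 557.  -224.2  -10.5] [np.float64(0.308), np.float64(0.183), np.float64(0.128), np.float64(0.232)]
holder 0.082 [ 546.8 -280.4  -12.9] 0.144 top only [ 546.7 -280.3  -12. ] [np.float64(0.204), np.float64(0.144), np.float64(0.269), np.float64(0.358)]
```

Call:
drive_tool([
  [[10,15,0],[0,0,5],0.4],
  [[0,0,0],[0,0,0],0.4],
])

```text
clock: 1.47
eef_pos: [0.1449, -0.465, 0.2312]
tool_rot: [0.984, 0.18, 0.0, -0.001]
ft_force: [0.9, -0.5, -0.5]
grip_width: 0.0637
grasp_force: 0.0
```

```bash
python3 -c "
from h import *
o=get_obs();print(o['joint_pos'],o['eef_pos'],o['tool_rot'],o['grip_width'])"
```

```text
[-1.26929758e+00  2.16271843e-01 -2.66305886e-02  1.32941654e+00
  8.81279823e-04  1.51017915e+00] [ 0.14489306 -0.46502456  0.23123408] [ 9.83653415e-01  1.80069945e-01  3.45975216e-04 -8.08747642e-04] 0.0636638611329897
```

Call:
drive_tool([
  [[18,28,0],[0,0,7.15],0.4],
  [[18,28,0],[0,0,7.15],0.4],
  [[18,28,0],[0,0,7.15],0.4],
  [[18,28,0],[0,0,7.15],0.4],
  [[18,28,0],[0,0,7.15],0.4],
  [[18,28,0],[0,0,7.15],0.4],
  [[18,28,0],[0,0,7.15],0.4],
  [[18,28,0],[0,0,7.15],0.4],
])

```text
clock: 2.13
eef_pos: [0.2889, -0.2416, 0.2316]
tool_rot: [0.777, 0.629, -0.0, 0.001]
ft_force: [0.2, -0.5, -0.5]
grip_width: 0.0343
grasp_force: 0.0
```

Call:
drive_tool([
  [[18,28,0],[0,0,7.15],0.4],
  [[18,28,0],[0,0,7.15],0.4],
  [[18,28,0],[0,0,7.15],0.4],
  [[18,28,0],[0,0,7.15],0.4],
  [[18,28,0],[0,0,7.15],0.4],
  [[18,28,0],[0,0,7.15],0.4],
  [[18,28,0],[0,0,7.15],0.4],
  [[18,28,0],[0,0,7.15],0.4],
])

```text
clock: 2.8
eef_pos: [0.4332, -0.0173, 0.2316]
tool_rot: [0.381, 0.925, -0.0, 0.001]
ft_force: [0.3, -0.4, -0.0]
grip_width: 0.034
grasp_force: 0.0
```

Call:
drive_tool([
  [[18,28,0],[0,0,7.15],0.4],
  [[18,28,0],[0,0,7.15],0.4],
  [[18,28,0],[0,0,7.15],0.4],
  [[18,28,0],[0,0,7.15],0.4],
  [[0,0,0],[0,0,0],0.4],
  [[0,0,0],[0,0,0],0.4],
  [[0,0,0],[0,0,0],0.4],
])

```text
clock: 3.38
eef_pos: [0.5039, 0.0931, 0.2309]
tool_rot: [0.143, 0.99, -0.0, -0.0]
ft_force: [-0.0, -0.9, -0.0]
grip_width: 0.034
grasp_force: 0.0
```

```bash
cat >> h.py <<'E'
def st():
    from scipy.spatial.transform import Rotation as R
    o=get_obs(); M=R.from_quat(o['tool_rot']).as_matrix()
    print('clk',round(o['clock'],2),'pos',np.round(o['eef_pos']*1000,1),'yaw',round(np.degrees(np.arctan2(M[1,0],M[0,0])),2),'tilt',np.round(M[:2,2]*57.3,2),'j6',round(o['joint_pos'][5],2),'w',round(o['grip_width']*1000,1),'F',np.round(o['ft_force'],1))
E
python3 -c "
from h import *
st()"
```

```text
clk 3.38 pos [503.9  93.1 230.9] yaw 163.5 tilt [-0.06 -0.04] j6 0.47 w 34.0 F [-0.  -0.9 -0. ]
```

Call:
drive_tool([
  [[-1,4,-30],[0,0,0],0.4],
  [[0,0,-30],[0,0,0],0.4],
  [[0,0,-30],[0,0,0],0.4],
  [[0,0,-30],[0,0,0],0.4],
  [[0,0,-20],[0,0,0],0.4],
  [[0,0,-12],[0,0,0],0.4],
  [[0,0,0],[0,0,0],0.4],
])

```text
clock: 3.97
eef_pos: [0.5002, 0.0954, 0.0766]
tool_rot: [0.144, 0.99, -0.001, -0.003]
ft_force: [-1.0, 0.1, 0.7]
grip_width: 0.0338
grasp_force: 0.0
```

Call:
drive_tool([
  [[0,0,0],[0,0,0],0],
  [[0,0,0],[0,0,0],0],
  [[0,0,0],[0,0,0],0],
  [[0,0,0],[0,0,0],0],
  [[0,0,0],[0,0,0],0],
  [[0,0,0],[0,0,0],0],
])

```text
clock: 4.47
eef_pos: [0.5043, 0.0973, 0.0808]
tool_rot: [0.143, 0.99, 0.0, 0.001]
ft_force: [-0.5, -1.2, 6.8]
grip_width: 0.0091
grasp_force: 60.2
```

```bash
python3 -c "
from h import *
st()
for n in ['side']:
  c=camera(n); cv2.imwrite(f'pics/{n}1.png',cv2.cvtColor(cv2.resize(c['image'][100:340,60:380],(800,600)),cv2.COLOR_RGB2BGR))"
```

```text
clk 4.47 pos [504.3  97.3  80.8] yaw 163.56 tilt [ 0.16 -0.01] j6 0.48 w 9.1 F [-0.5 -1.2  6.8]
```

View pics/side1.png

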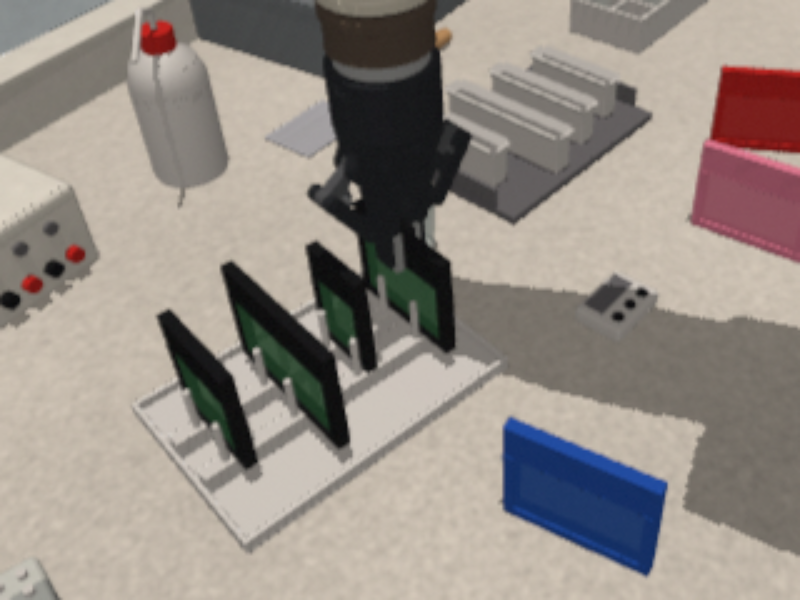

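Call:
drive_tool([
  [[0,0,6],[0,0,0],0],
  [[0,0,15],[0,0,0],0],
  [[0,0,25],[0,0,0],0],
  [[0,0,25],[0,0,0],0],
  [[0,0,20],[0,0,0],0],
  [[0,0,9],[0,0,0],0],
  [[0,0,0],[0,0,0],0],
])

```text
clock: 5.1
eef_pos: [0.5046, 0.0978, 0.1816]
tool_rot: [0.143, 0.99, 0.001, 0.002]
ft_force: [1.0, -0.0, -1.7]
grip_width: 0.0092
grasp_force: 59.0
```

Call:
drive_tool([
  [[2,-12,0],[0,0,0.6],0],
  [[4,-24,0],[0,0,0.6],0],
  [[5,-32,0],[0,0,0.6],0],
  [[5,-32,0],[0,0,0.6],0],
  [[5,-32,0],[0,0,0.6],0],
  [[5,-32,0],[0,0,0.6],0],
  [[5,-32,0],[0,0,0.6],0],
  [[5,-32,0],[0,0,0.6],0],
])

```text
clock: 5.77
eef_pos: [0.5381, -0.1318, 0.1772]
tool_rot: [0.101, 0.995, 0.0, -0.002]
ft_force: [0.6, 1.1, -2.2]
grip_width: 0.0092
grasp_force: 59.0
```

Call:
drive_tool([
  [[5,-32,0],[0,0,0.6],0],
  [[5,-28,0],[0,0,0.4],0],
  [[4,-20,0],[0,0,0.4],0],
  [[2,-10,0],[0,0,0],0],
  [[1,-3,0],[0,0,0],0],
  [[0,0,0],[0,0,0],0],
  [[0,0,0],[0,0,0],0],
])

```text
clock: 6.35
eef_pos: [0.5558, -0.2223, 0.1785]
tool_rot: [0.089, 0.996, 0.001, -0.001]
ft_force: [0.3, -0.3, -1.8]
grip_width: 0.0089
grasp_force: 58.9
```

```bash
cat > held.py <<'E'
from fit import *
import sys
w=float(sys.argv[1])/1000; st(); o=get_obs()
p0=np.array([*o['eef_pos'][:2],-.17]); z0=o['eef_pos'][2]-.0588
obs=[]
for n in('side','top'):
    c=camera(n); im=c['image']
    r=raster(corners(*p0,cassbox(w,z0)),c); S_=silhouettes('cassette_60',c)
    iou=[(up(s['region'])&r).sum()/(up(s['region'])|r).sum() for s in S_]; print(n,np.round(iou,2).max())
    if max(iou)>.3: obs.append((c,up(S_[int(np.argmax(iou))]['region'])))
    if len(sys.argv)>2 and n=='side': cv2.imwrite(f'pics/{sys.argv[2]}.png',cv2.cvtColor(cv2.resize(im[60:300,130:450],(800,600)),cv2.COLOR_RGB2BGR))
for ob in [obs]+[[q] for q in obs]:
    p,e=fit(cassbox(w,z0),ob,p0); print(np.round(p*[1000,1000,57.3],1),round(e,3))
E
python3 held.py 104 held1
```

```text
clk 6.35 pos [ 555.8 -222.3  178.5] yaw 169.82 tilt [-0.09  0.08] j6 -0.2 w 8.9 F [ 0.3 -0.3 -1.8]
side 0.92
top 0.5
[ 552.7 -220.8  -11.1] 0.254
[ 551.6 -219.5  -10.4] 0.029
[ 539.7 -220.   -20. ] 0.437
```

View pics/held1.png

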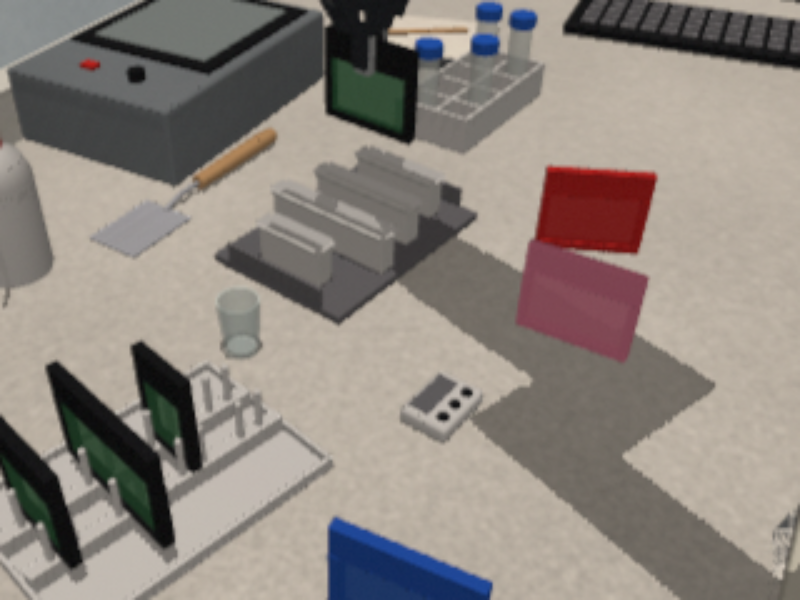

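Call:
drive_tool([
  [[3,-2,-10],[0,0,0],0],
  [[0,0,-20],[0,0,0],0],
  [[0,0,-16],[0,0,0],0],
  [[0,0,-10],[0,0,0],0],
  [[0,0,-6],[0,0,0],0],
  [[0,0,-4],[0,0,0],0],
  [[0,0,-4],[0,0,0],0],
  [[0,0,-4],[0,0,0],0],
])

```text
clock: 7.22
eef_pos: [0.5599, -0.2259, 0.1058]
tool_rot: [0.089, 0.996, -0.0, 0.001]
ft_force: [0.5, -0.1, -1.2]
grip_width: 0.0091
grasp_force: 59.0
```

Call:
drive_tool([
  [[0,0,-4],[0,0,0],0],
  [[0,0,-4],[0,0,0],0],
  [[0,0,-4],[0,0,0],0],
  [[0,0,-4],[0,0,0],0],
])

```text
clock: 7.55
eef_pos: [0.5594, -0.2258, 0.0892]
tool_rot: [0.089, 0.996, -0.0, 0.0]
ft_force: [-0.5, 0.3, -1.4]
grip_width: 0.0086
grasp_force: 59.0
```

Call:
drive_tool([
  [[0,0,-4],[0,0,0],0],
  [[0,0,-4],[0,0,0],0],
  [[0,0,-3],[0,0,0],0],
  [[0,0,-2],[0,0,0],0],
  [[0,0,-1],[0,0,0],0],
  [[0,0,0],[0,0,0],0],
])

```text
clock: 8.05
eef_pos: [0.5591, -0.2256, 0.0752]
tool_rot: [0.089, 0.996, 0.0, -0.0]
ft_force: [-0.2, 0.4, -1.7]
grip_width: 0.0091
grasp_force: 59.2
```

Call:
drive_tool([
  [[0,0,-1],[0,0,0],0],
  [[0,0,0],[0,0,0],0],
])

```text
clock: 8.22
eef_pos: [0.5595, -0.2257, 0.0749]
tool_rot: [0.089, 0.996, -0.0, 0.0]
ft_force: [-1.3, 0.6, 0.4]
grip_width: 0.0096
grasp_force: 59.4
```

Call:
drive_tool([
  [[0,0,-1],[0,0,0],0],
  [[0,0,0],[0,0,0],0],
])

```text
clock: 8.38
eef_pos: [0.5595, -0.2258, 0.0748]
tool_rot: [0.089, 0.996, -0.0, 0.001]
ft_force: [-3.3, 1.0, 6.9]
grip_width: 0.0087
grasp_force: 60.2
```

Call:
drive_tool([
  [[0,0,0],[0,0,0],0.4],
  [[0,0,0],[0,0,0],0.4],
  [[0,0,0],[0,0,0],0.4],
  [[0,0,5],[0,0,0],0.4],
  [[0,0,20],[0,0,0],0.4],
  [[0,0,30],[0,0,0],0.4],
  [[0,0,30],[0,0,0],0.4],
  [[-2,20,20],[0,0,0],0.4],
])

```text
clock: 9.05
eef_pos: [0.5585, -0.2086, 0.1814]
tool_rot: [0.091, 0.996, -0.001, 0.002]
ft_force: [1.0, 0.1, 0.5]
grip_width: 0.0339
grasp_force: 0.0
```

Call:
drive_tool([
  [[-4,38,0],[0,0,-0.8],0.4],
  [[-4,38,0],[0,0,-0.8],0.4],
  [[-4,38,0],[0,0,-0.8],0.4],
  [[-4,38,0],[0,0,-0.8],0.4],
  [[-4,38,0],[0,0,-0.8],0.4],
  [[-4,38,0],[0,0,-0.8],0.4],
  [[-4,38,0],[0,0,-0.8],0.4],
  [[-4,38,0],[0,0,-0.8],0.4],
])

```text
clock: 9.72
eef_pos: [0.5249, 0.1001, 0.1788]
tool_rot: [0.145, 0.989, 0.0, 0.0]
ft_force: [0.4, -0.7, -0.7]
grip_width: 0.0341
grasp_force: 0.0
```

Call:
drive_tool([
  [[-2,30,0],[0,0,0],0.4],
  [[-2,20,0],[0,0,0],0.4],
  [[0,0,0],[0,0,0],0.4],
  [[0,0,0],[0,0,0],0.4],
  [[0,0,0],[0,0,0],0.4],
])

```text
clock: 10.13
eef_pos: [0.5213, 0.1479, 0.1784]
tool_rot: [0.145, 0.989, -0.0, 0.0]
ft_force: [0.5, -0.4, -0.7]
grip_width: 0.0345
grasp_force: 0.0
```

```bash
python3 -c "
from h import *
st()
c=camera('side'); cv2.imwrite('pics/s2.png',cv2.cvtColor(cv2.resize(c['image'][60:300,130:450],(800,600)),cv2.COLOR_RGB2BGR))"
```

```text
clk 10.13 pos [521.3 147.9 178.4] yaw 163.37 tilt [ 0.   -0.03] j6 0.57 w 34.5 F [ 0.5 -0.4 -0.7]
```

View pics/s2.png

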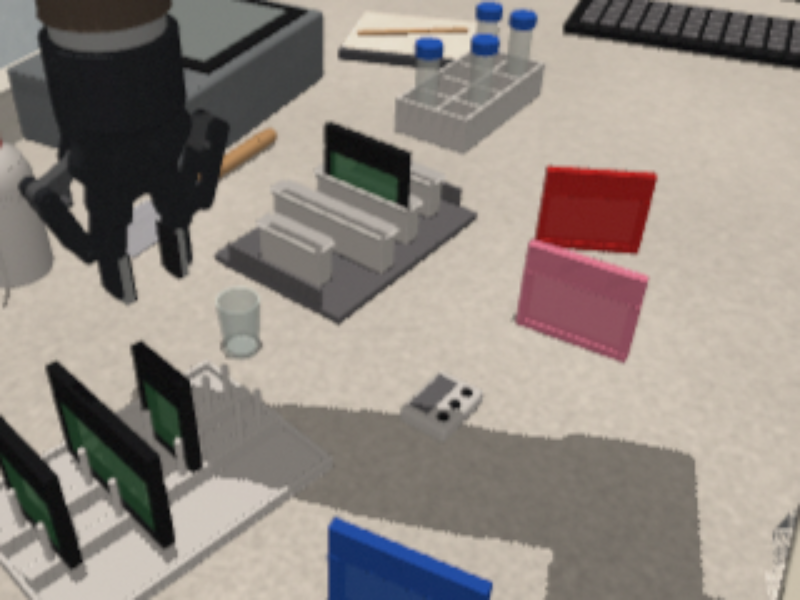

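The 104 cassette is in its holder, upright at about (367,165). The beaker at (238,322) hasn't moved. Next is the 60.

Call:
drive_tool([
  [[1,2,-20],[0,0,0],0.4],
  [[0,0,-25],[0,0,0],0.4],
  [[0,0,-25],[0,0,0],0.4],
  [[0,0,-18],[0,0,0],0.4],
  [[0,0,-10],[0,0,0],0.4],
  [[0,0,0],[0,0,0],0.4],
  [[0,0,0],[0,0,0],0.4],
])

```text
clock: 10.77
eef_pos: [0.5224, 0.1495, 0.0804]
tool_rot: [0.145, 0.989, -0.0, -0.0]
ft_force: [0.2, -0.4, 0.7]
grip_width: 0.0339
grasp_force: 0.0
```

Call:
drive_tool([
  [[0,0,0],[0,0,0],0],
  [[0,0,0],[0,0,0],0],
  [[0,0,0],[0,0,0],0],
  [[0,0,0],[0,0,0],0],
  [[0,0,0],[0,0,0],0],
  [[0,0,0],[0,0,0],0],
])

```text
clock: 11.27
eef_pos: [0.5236, 0.1505, 0.082]
tool_rot: [0.145, 0.989, 0.0, 0.002]
ft_force: [0.5, -1.1, 6.0]
grip_width: 0.009
grasp_force: 59.4
```

Call:
drive_tool([
  [[0,0,6],[0,0,0],0],
  [[0,0,15],[0,0,0],0],
  [[0,0,25],[0,0,0],0],
  [[0,0,25],[0,0,0],0],
  [[0,0,20],[0,0,0],0],
  [[0,0,9],[0,0,0],0],
  [[0,0,0],[0,0,0],0],
])

```text
clock: 11.85
eef_pos: [0.5235, 0.151, 0.1828]
tool_rot: [0.144, 0.99, 0.001, 0.002]
ft_force: [0.4, 0.2, -1.9]
grip_width: 0.0093
grasp_force: 58.5
```

Call:
drive_tool([
  [[3,-12,0],[0,0,0.7],0],
  [[4,-24,0],[0,0,0.7],0],
  [[6,-32,0],[0,0,0.7],0],
  [[6,-32,0],[0,0,0.7],0],
  [[6,-32,0],[0,0,0.7],0],
  [[6,-32,0],[0,0,0.7],0],
  [[6,-32,0],[0,0,0.7],0],
])

```text
clock: 12.43
eef_pos: [0.5581, -0.0469, 0.1782]
tool_rot: [0.102, 0.995, 0.0, -0.002]
ft_force: [-0.2, 0.5, -0.6]
grip_width: 0.0092
grasp_force: 58.5
```

Call:
drive_tool([
  [[6,-30,0],[0,0,0.7],0],
  [[5,-22,0],[0,0,0.7],0],
  [[3,-12,0],[0,0,0.1],0],
  [[2,-5,0],[0,0,0],0],
  [[0,0,0],[0,0,0],0],
  [[0,0,0],[0,0,0],0],
  [[0,0,0],[0,0,0],0],
])

```text
clock: 13.02
eef_pos: [0.5749, -0.1131, 0.18]
tool_rot: [0.088, 0.996, 0.0, -0.0]
ft_force: [-0.6, 0.0, -1.1]
grip_width: 0.0092
grasp_force: 58.5
```

```bash
python3 held.py 60
```

```text
clk 13.02 pos [ 574.9 -113.1  180. ] yaw 169.87 tilt [-0.05  0.04] j6 -0.02 w 9.2 F [-0.6  0.  -1.1]
side 0.87
top 0.0
[ 570.3 -107.9   -6.2] 0.095
[ 570.3 -107.9   -6.2] 0.095
```

Call:
drive_tool([
  [[2.5,-1.5,-10],[0,0,0],0],
  [[0,0,-20],[0,0,0],0],
  [[0,0,-16],[0,0,0],0],
  [[0,0,-10],[0,0,0],0],
  [[0,0,-6],[0,0,0],0],
  [[0,0,-4],[0,0,0],0],
  [[0,0,-4],[0,0,0],0],
  [[0,0,-4],[0,0,0],0],
])

```text
clock: 13.88
eef_pos: [0.5784, -0.1163, 0.1067]
tool_rot: [0.089, 0.996, -0.0, 0.001]
ft_force: [0.4, 0.3, -1.6]
grip_width: 0.0089
grasp_force: 58.5
```

Call:
drive_tool([
  [[0,0,-4],[0,0,0],0],
  [[0,0,-4],[0,0,0],0],
  [[0,0,-4],[0,0,0],0],
  [[0,0,-4],[0,0,0],0],
])

```text
clock: 14.22
eef_pos: [0.578, -0.1159, 0.0903]
tool_rot: [0.089, 0.996, 0.0, 0.0]
ft_force: [-0.1, 1.8, -0.5]
grip_width: 0.009
grasp_force: 58.6
```

Call:
drive_tool([
  [[0,0.7,-4],[0,0,0],0],
  [[0,0,-4],[0,0,0],0],
  [[0,0,-3],[0,0,0],0],
  [[0,0,-2],[0,0,0],0],
  [[0,0,-1],[0,0,0],0],
  [[0,0,0],[0,0,0],0],
])

```text
clock: 14.72
eef_pos: [0.5776, -0.1155, 0.0763]
tool_rot: [0.089, 0.996, -0.0, -0.0]
ft_force: [1.0, 0.6, -1.0]
grip_width: 0.0088
grasp_force: 58.7
```

Call:
drive_tool([
  [[0,0,-1],[0,0,0],0],
  [[0,0,0],[0,0,0],0],
])

```text
clock: 14.88
eef_pos: [0.5779, -0.1155, 0.0761]
tool_rot: [0.089, 0.996, -0.0, 0.0]
ft_force: [-2.5, 0.4, 4.3]
grip_width: 0.009
grasp_force: 59.2
```

Call:
drive_tool([
  [[0,0,0],[0,0,0],0.4],
  [[0,0,0],[0,0,0],0.4],
  [[0,0,0],[0,0,0],0.4],
  [[0,0,5],[0,0,0],0.4],
  [[0,0,20],[0,0,0],0.4],
  [[0,0,30],[0,0,0],0.4],
  [[0,0,30],[0,0,0],0.4],
  [[-2,20,20],[0,0,0],0.4],
])

```text
clock: 15.55
eef_pos: [0.5771, -0.0982, 0.1835]
tool_rot: [0.091, 0.996, -0.001, 0.002]
ft_force: [0.1, 0.4, 0.2]
grip_width: 0.0343
grasp_force: 0.0
```

Call:
drive_tool([
  [[-5,34,0],[0,0,-0.8],0.4],
  [[-5,34,0],[0,0,-0.8],0.4],
  [[-5,34,0],[0,0,-0.8],0.4],
  [[-5,34,0],[0,0,-0.8],0.4],
  [[-5,34,0],[0,0,-0.8],0.4],
  [[-5,34,0],[0,0,-0.8],0.4],
  [[-5,34,0],[0,0,-0.8],0.4],
  [[-5,34,0],[0,0,-0.8],0.4],
])

```text
clock: 16.22
eef_pos: [0.5354, 0.1782, 0.1808]
tool_rot: [0.145, 0.989, 0.0, 0.0]
ft_force: [-0.0, 0.2, 0.8]
grip_width: 0.0338
grasp_force: 0.0
```

Call:
drive_tool([
  [[-4,20,0],[0,0,0],0.4],
  [[-3,10,0],[0,0,0],0.4],
  [[0,0,0],[0,0,0],0.4],
  [[0,0,0],[0,0,0],0.4],
  [[0,0,0],[0,0,0],0.4],
])

```text
clock: 16.63
eef_pos: [0.529, 0.2052, 0.1804]
tool_rot: [0.145, 0.989, -0.0, 0.0]
ft_force: [0.6, -0.0, -0.8]
grip_width: 0.0338
grasp_force: 0.0
```

```bash
python3 -c "
from h import *
st()
c=camera('side'); cv2.imwrite('pics/s3.png',cv2.cvtColor(cv2.resize(c['image'][60:300,130:450],(800,600)),cv2.COLOR_RGB2BGR))"
```

```text
clk 16.63 pos [529.  205.2 180.4] yaw 163.29 tilt [ 0.01 -0.04] j6 0.66 w 33.8 F [ 0.6 -0.  -0.8]
```

View pics/s3.png

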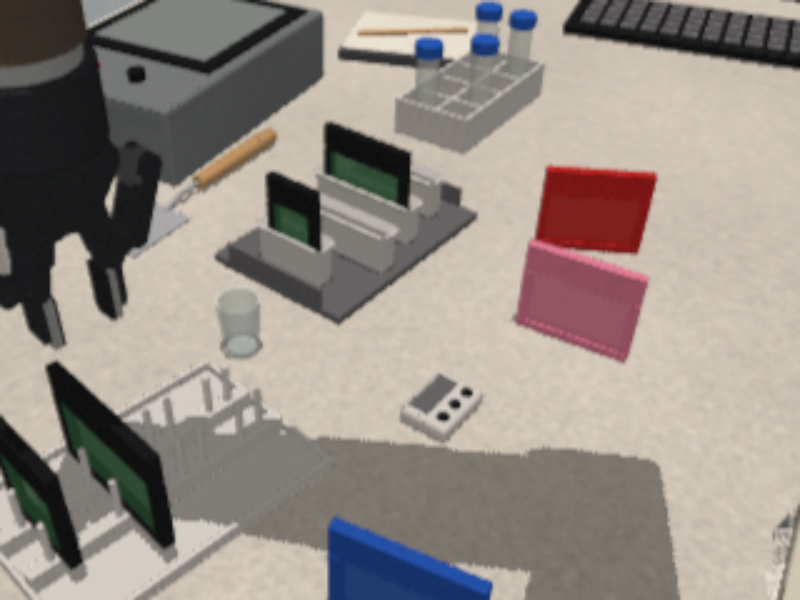

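Both placed cassettes are upright: the 60 at (293,210) and the 104 at (367,165). Next is the 126, carried higher so it clears the 60.

Call:
drive_tool([
  [[0,1,-20],[0,0,0],0.4],
  [[0,0,-25],[0,0,0],0.4],
  [[0,0,-25],[0,0,0],0.4],
  [[0,0,-18],[0,0,0],0.4],
  [[0,0,-11],[0,0,0],0.4],
  [[0,0,0],[0,0,0],0.4],
  [[0,0,0],[0,0,0],0.4],
])

```text
clock: 17.27
eef_pos: [0.5287, 0.2061, 0.0809]
tool_rot: [0.146, 0.989, -0.0, -0.001]
ft_force: [0.2, 0.2, -0.1]
grip_width: 0.0342
grasp_force: 0.0
```

Call:
drive_tool([
  [[0,0,0],[0,0,0],0],
  [[0,0,0],[0,0,0],0],
  [[0,0,0],[0,0,0],0],
  [[0,0,0],[0,0,0],0],
  [[0,0,0],[0,0,0],0],
  [[0,0,0],[0,0,0],0],
])

```text
clock: 17.77
eef_pos: [0.5299, 0.2074, 0.0828]
tool_rot: [0.145, 0.989, 0.0, 0.002]
ft_force: [0.5, -1.9, 6.1]
grip_width: 0.0091
grasp_force: 59.4
```

Call:
drive_tool([
  [[0,0,6],[0,0,0],0],
  [[0,0,15],[0,0,0],0],
  [[0,0,25],[0,0,0],0],
  [[0,0,30],[0,0,0],0],
  [[0,0,30],[0,0,0],0],
  [[0,0,19],[0,0,0],0],
  [[0,0,0],[0,0,0],0],
])

```text
clock: 18.35
eef_pos: [0.5309, 0.2089, 0.2113]
tool_rot: [0.144, 0.99, 0.002, 0.004]
ft_force: [0.8, -0.3, -1.5]
grip_width: 0.0091
grasp_force: 58.7
```

Call:
drive_tool([
  [[1,-12,0],[0,0,0.6],0],
  [[3,-26,0],[0,0,0.6],0],
  [[3.5,-34,0],[0,0,0.6],0],
  [[3.5,-34,0],[0,0,0.6],0],
  [[3.5,-34,0],[0,0,0.6],0],
  [[3.5,-34,0],[0,0,0.6],0],
  [[3.5,-34,0],[0,0,0.6],0],
  [[3.5,-34,0],[0,0,0.6],0],
])

```text
clock: 19.02
eef_pos: [0.5526, -0.0356, 0.2045]
tool_rot: [0.103, 0.995, 0.0, -0.002]
ft_force: [0.5, 0.6, -2.6]
grip_width: 0.009
grasp_force: 58.6
```

Call:
drive_tool([
  [[3.5,-34,0],[0,0,0.6],0],
  [[3.5,-34,0],[0,0,0.6],0],
  [[3,-34,0],[0,0,0.6],0],
  [[2,-20,0],[0,0,0],0],
  [[1,-10,0],[0,0,0],0],
  [[0,-4,0],[0,0,0],0],
  [[0,0,0],[0,0,0],0],
  [[0,0,0],[0,0,0],0],
])

```text
clock: 19.68
eef_pos: [0.5664, -0.169, 0.2057]
tool_rot: [0.087, 0.996, 0.001, -0.001]
ft_force: [-0.1, -0.2, -2.3]
grip_width: 0.0087
grasp_force: 58.8
```

```bash
python3 held.py 126 held3
```

```text
clk 19.68 pos [ 566.4 -169.   205.7] yaw 170.04 tilt [-0.07  0.08] j6 -0.12 w 8.7 F [-0.1 -0.2 -2.3]
side 0.94
top 0.0
[ 563.  -163.5   -9.4] 0.032
[ 563.  -163.5   -9.4] 0.032
```

View pics/held3.png

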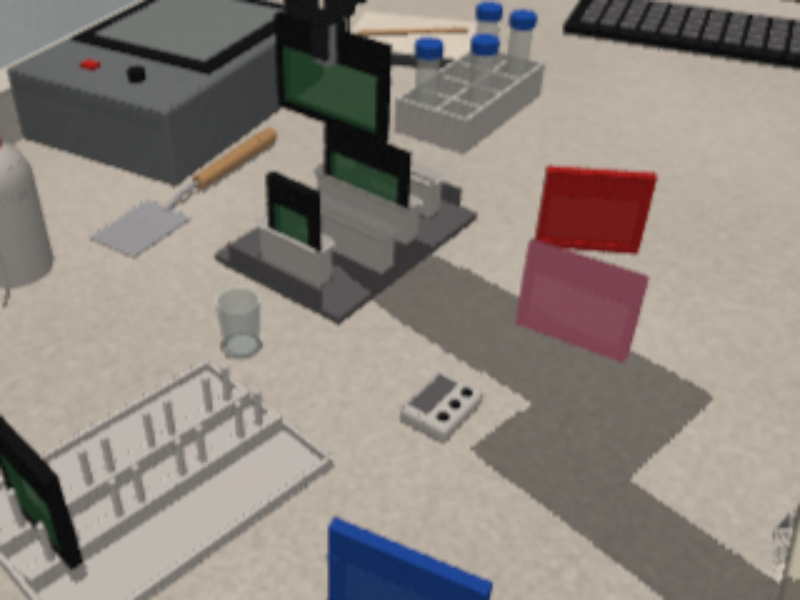

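Call:
drive_tool([
  [[2,-1,-15],[0,0,0],0],
  [[0,0,-25],[0,0,0],0],
  [[0,0,-25],[0,0,0],0],
  [[0,0,-17],[0,0,0],0],
  [[0,0,-9],[0,0,0],0],
  [[0,0,-4],[0,0,0],0],
  [[0,0,-4],[0,0,0],0],
  [[0,0,-4],[0,0,0],0],
])

```text
clock: 20.55
eef_pos: [0.5699, -0.1713, 0.1044]
tool_rot: [0.087, 0.996, -0.0, 0.001]
ft_force: [-0.6, 1.3, -1.4]
grip_width: 0.0091
grasp_force: 58.9
```

Call:
drive_tool([
  [[0,0,-4],[0,0,0],0],
  [[0,0,-4],[0,0,0],0],
  [[0,0,-4],[0,0,0],0],
])

```text
clock: 20.8
eef_pos: [0.5695, -0.1713, 0.0919]
tool_rot: [0.087, 0.996, 0.0, 0.001]
ft_force: [0.8, 0.5, -1.3]
grip_width: 0.0093
grasp_force: 58.9
```

Call:
drive_tool([
  [[0,0,-4],[0,0,0],0],
  [[0,0,-4],[0,0,0],0],
  [[0,0,-3],[0,0,0],0],
  [[0,0,-2],[0,0,0],0],
  [[0,0,-1],[0,0,0],0],
  [[0,0,0],[0,0,0],0],
])

```text
clock: 21.3
eef_pos: [0.5685, -0.1712, 0.0771]
tool_rot: [0.087, 0.996, 0.0, -0.0]
ft_force: [0.4, 2.4, -2.2]
grip_width: 0.0089
grasp_force: 58.7
```

Call:
drive_tool([
  [[0,0,-1],[0,0,0],0],
  [[0,0,-0.5],[0,0,0],0],
  [[0,0,0],[0,0,0],0],
])

```text
clock: 21.55
eef_pos: [0.5684, -0.1712, 0.0769]
tool_rot: [0.087, 0.996, 0.0, 0.0]
ft_force: [-2.9, 2.7, 4.7]
grip_width: 0.0089
grasp_force: 59.8
```

Call:
drive_tool([
  [[0,0,0],[0,0,0],0.4],
  [[0,0,0],[0,0,0],0.4],
  [[0,0,0],[0,0,0],0.4],
  [[0,0,5],[0,0,0],0.4],
  [[0,0,20],[0,0,0],0.4],
  [[0,0,30],[0,0,0],0.4],
  [[0,0,30],[0,0,0],0.4],
  [[0,20,20],[0,0,0],0.4],
])

```text
clock: 22.22
eef_pos: [0.5699, -0.1546, 0.184]
tool_rot: [0.089, 0.996, -0.001, 0.002]
ft_force: [0.9, 0.3, 0.2]
grip_width: 0.0341
grasp_force: 0.0
```

Call:
drive_tool([
  [[-2,38,0],[0,0,-0.8],0.4],
  [[-2,38,0],[0,0,-0.8],0.4],
  [[-2,38,0],[0,0,-0.8],0.4],
  [[-2,38,0],[0,0,-0.8],0.4],
  [[-2,38,0],[0,0,-0.8],0.4],
  [[-2,38,0],[0,0,-0.8],0.4],
  [[-2,38,0],[0,0,-0.8],0.4],
  [[-2,38,0],[0,0,-0.8],0.4],
])

```text
clock: 22.88
eef_pos: [0.5527, 0.1542, 0.1814]
tool_rot: [0.143, 0.99, -0.0, 0.001]
ft_force: [1.3, -0.1, 0.2]
grip_width: 0.0345
grasp_force: 0.0
```

Call:
drive_tool([
  [[0,38,0],[0,0,0],0.4],
  [[0,30,0],[0,0,0],0.4],
  [[0,22,0],[0,0,0],0.4],
  [[0,10,0],[0,0,0],0.4],
  [[0,4,0],[0,0,0],0.4],
  [[0,0,0],[0,0,0],0.4],
  [[0,0,0],[0,0,0],0.4],
  [[0,0,0],[0,0,0],0.4],
])

```text
clock: 23.55
eef_pos: [0.553, 0.2549, 0.1809]
tool_rot: [0.144, 0.99, -0.0, -0.0]
ft_force: [0.3, -0.5, 0.5]
grip_width: 0.0342
grasp_force: 0.0
```

```bash
python3 -c "
from h import *
st()
c=camera('side'); cv2.imwrite('pics/s4.png',cv2.cvtColor(cv2.resize(c['image'][60:300,100:420],(800,600)),cv2.COLOR_RGB2BGR))"
```

```text
clk 23.55 pos [553.  254.9 180.9] yaw 163.46 tilt [-0.01 -0.03] j6 0.72 w 34.2 F [ 0.3 -0.5  0.5]
```

View pics/s4.png

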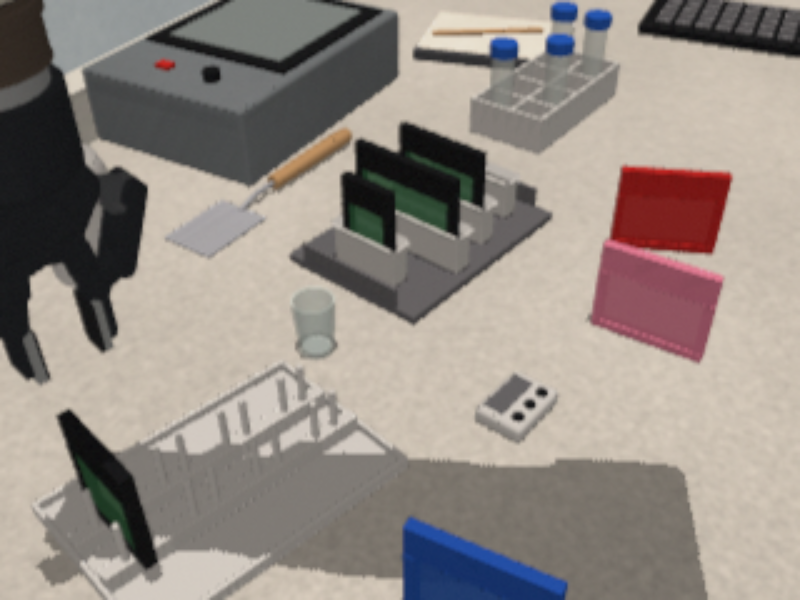

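Three are seated upright around (420,190) and the beaker still stands at (314,320). The 82 is the last one.

Call:
drive_tool([
  [[0,3,-20],[0,0,0],0.4],
  [[0,0,-25],[0,0,0],0.4],
  [[0,0,-25],[0,0,0],0.4],
  [[0,0,-18],[0,0,0],0.4],
  [[0,0,-12],[0,0,0],0.4],
  [[0,0,0],[0,0,0],0.4],
  [[0,0,0],[0,0,0],0.4],
])

```text
clock: 24.18
eef_pos: [0.5525, 0.2583, 0.0804]
tool_rot: [0.144, 0.99, -0.001, -0.001]
ft_force: [0.0, -0.6, 1.6]
grip_width: 0.034
grasp_force: 0.0
```

Call:
drive_tool([
  [[0,0,0],[0,0,0],0],
  [[0,0,0],[0,0,0],0],
  [[0,0,0],[0,0,0],0],
  [[0,0,0],[0,0,0],0],
  [[0,0,0],[0,0,0],0],
  [[0,0,0],[0,0,0],0],
])

```text
clock: 24.68
eef_pos: [0.5539, 0.2596, 0.0825]
tool_rot: [0.143, 0.99, 0.0, 0.002]
ft_force: [1.2, -1.7, 5.7]
grip_width: 0.0087
grasp_force: 59.4
```

Call:
drive_tool([
  [[0,0,6],[0,0,0],0],
  [[0,0,15],[0,0,0],0],
  [[0,0,25],[0,0,0],0],
  [[0,0,30],[0,0,0],0],
  [[0,0,30],[0,0,0],0],
  [[0,0,19],[0,0,0],0],
  [[0,0,0],[0,0,0],0],
])

```text
clock: 25.27
eef_pos: [0.5549, 0.261, 0.2113]
tool_rot: [0.143, 0.99, 0.003, 0.004]
ft_force: [1.0, 0.4, 0.2]
grip_width: 0.0092
grasp_force: 58.6
```

Call:
drive_tool([
  [[0,-12,0],[0,0,0],0],
  [[0,-26,0],[0,0,0],0],
  [[0,-34,0],[0,0,0.5],0],
  [[0,-34,0],[0,0,0.5],0],
  [[0,-34,0],[0,0,0.5],0],
  [[0,-34,0],[0,0,0.5],0],
  [[0,-34,0],[0,0,0.5],0],
  [[0,-34,0],[0,0,0.5],0],
])

```text
clock: 25.93
eef_pos: [0.5505, 0.0153, 0.2031]
tool_rot: [0.117, 0.993, -0.0, -0.003]
ft_force: [-0.2, 1.2, -1.4]
grip_width: 0.0095
grasp_force: 58.5
```

Call:
drive_tool([
  [[0,-34,0],[0,0,0.5],0],
  [[0,-34,0],[0,0,0.5],0],
  [[-1,-34,0],[0,0,0.5],0],
  [[-1,-34,0],[0,0,0.5],0],
  [[-1,-34,0],[0,0,0.5],0],
  [[-1,-34,0],[0,0,0.5],0],
  [[-1,-34,0],[0,0,0.4],0],
  [[0,-30,0],[0,0,0],0],
])

```text
clock: 26.6
eef_pos: [0.5451, -0.2525, 0.2029]
tool_rot: [0.088, 0.996, 0.001, -0.003]
ft_force: [0.1, 0.6, -0.5]
grip_width: 0.0091
grasp_force: 58.5
```

Call:
drive_tool([
  [[0,-18,0],[0,0,0],0],
  [[0,-9,0],[0,0,0],0],
  [[0,-3,0],[0,0,0],0],
  [[0,0,0],[0,0,0],0],
  [[0,0,0],[0,0,0],0],
  [[0,0,0],[0,0,0],0],
])

```text
clock: 27.1
eef_pos: [0.5477, -0.2789, 0.2055]
tool_rot: [0.086, 0.996, 0.0, -0.0]
ft_force: [0.3, 0.3, -0.5]
grip_width: 0.0094
grasp_force: 58.5
```

```bash
python3 held.py 82
```

```text
clk 27.1 pos [ 547.7 -278.9  205.5] yaw 170.08 tilt [-0.04  0.05] j6 -0.3 w 9.4 F [ 0.3  0.3 -0.5]
side 0.88
top 0.59
[ 544.  -278.3  -12.4] 0.223
[ 542.5 -273.6  -11.8] 0.049
[ 541.1 -278.   -13.4] 0.373
```

Call:
drive_tool([
  [[2.5,-1.5,-15],[0,0,0],0],
  [[0,0,-25],[0,0,0],0],
  [[0,0,-25],[0,0,0],0],
  [[0,0,-17],[0,0,0],0],
  [[0,0,-9],[0,0,0],0],
  [[0,0,-4],[0,0,0],0],
  [[0,0,-4],[0,0,0],0],
  [[0,0,-4],[0,0,0],0],
])

```text
clock: 27.97
eef_pos: [0.5514, -0.2817, 0.1042]
tool_rot: [0.087, 0.996, 0.0, 0.001]
ft_force: [0.8, 2.7, -0.2]
grip_width: 0.009
grasp_force: 58.7
```

Call:
drive_tool([
  [[0,0,-4],[0,0,0],0],
  [[0,0,-4],[0,0,0],0],
  [[0,0,-4],[0,0,0],0],
])

```text
clock: 28.22
eef_pos: [0.5509, -0.2817, 0.0914]
tool_rot: [0.087, 0.996, 0.0, 0.001]
ft_force: [0.3, 3.6, -0.4]
grip_width: 0.0091
grasp_force: 58.9
```

Call:
drive_tool([
  [[0,1,-4],[0,0,0],0],
  [[0,0,-4],[0,0,0],0],
  [[0,0,-3],[0,0,0],0],
  [[0,0,-2],[0,0,0],0],
  [[0,0,-1],[0,0,0],0],
  [[0,0,0],[0,0,0],0],
])

```text
clock: 28.72
eef_pos: [0.55, -0.2812, 0.0767]
tool_rot: [0.088, 0.996, -0.0, -0.0]
ft_force: [0.0, 0.6, -1.2]
grip_width: 0.0092
grasp_force: 58.6
```

Call:
drive_tool([
  [[0,0,-1],[0,0,0],0],
  [[0,0,0],[0,0,0],0],
  [[0,0,0],[0,0,0],0],
])

```text
clock: 28.97
eef_pos: [0.5502, -0.2812, 0.0766]
tool_rot: [0.088, 0.996, -0.0, 0.0]
ft_force: [-3.0, 0.1, 4.8]
grip_width: 0.0088
grasp_force: 59.4
```

Seated at the expected height. I'll release, retreat and check.

Call:
drive_tool([
  [[0,0,0],[0,0,0],0.4],
  [[0,0,0],[0,0,0],0.4],
  [[0,0,0],[0,0,0],0.4],
  [[0,0,5],[0,0,0],0.4],
  [[0,0,20],[0,0,0],0.4],
  [[0,0,30],[0,0,0],0.4],
  [[0,0,35],[0,0,0],0.4],
  [[0,0,30],[0,0,0],0.4],
])

```text
clock: 29.63
eef_pos: [0.5503, -0.2809, 0.1977]
tool_rot: [0.087, 0.996, -0.0, 0.0]
ft_force: [0.1, 0.4, 0.4]
grip_width: 0.0341
grasp_force: 0.0
```

Call:
drive_tool([
  [[-25,-20,0],[0,0,0],0.4],
  [[-35,-20,0],[0,0,0],0.4],
  [[-35,-20,0],[0,0,0],0.4],
  [[-35,-20,0],[0,0,0],0.4],
  [[-35,-20,0],[0,0,0],0.4],
  [[-20,-10,0],[0,0,0],0.4],
  [[0,0,0],[0,0,0],0.4],
  [[0,0,0],[0,0,0],0.4],
])

```text
clock: 30.3
eef_pos: [0.3643, -0.3917, 0.1964]
tool_rot: [0.089, 0.996, -0.0, 0.0]
ft_force: [1.1, -0.1, -0.8]
grip_width: 0.0341
grasp_force: 0.0
```

```bash
cat > fin.py <<'E'
from fit import *
st(); c=camera('side'); t=camera('top')
a=cv2.resize(c['image'][80:240,180:380],(800,640))[:600]; cv2.imwrite('pics/f_side.png',cv2.cvtColor(a,cv2.COLOR_RGB2BGR))
cv2.imwrite('pics/f_top.png',cv2.cvtColor(cv2.resize(t['image'][90:240,200:400],(800,600)),cv2.COLOR_RGB2BGR))
# height check: top rail position predicted at seated z
S_=silhouettes('cassette_60',c)
for w,x,y in((.060,575.2,-113.9),(.126,565.5,-169),(.104,555.7,-224.2),(.082,546,-279.3)):
    r=raster(corners(x/1e3,y/1e3,-.175,[(w,.01,.054),(w,.01,.106)]),c)
    s=max(S_,key=lambda s:(up(s['region'])&r).sum()); ys=np.argwhere(r)[:,0]/S; print(w,'pred top row',ys.min(),ys.max(),'bbox',np.round(s['bbox']))
E
python3 fin.py
```

```text
clk 30.3 pos [ 364.3 -391.7  196.4] yaw 169.81 tilt [ 0.05 -0.02] j6 -0.64 w 34.1 F [ 1.1 -0.1 -0.8]
0.06 pred top row 128.75 158.0 bbox [237. 132. 258. 158.]
0.126 pred top row 115.75 152.75 bbox [242. 114. 283. 155.]
0.104 pred top row 109.0 141.75 bbox [262. 108. 298. 144.]
0.082 pred top row 102.5 131.5 bbox [278. 103. 305. 133.]
```

View pics/f_side.png

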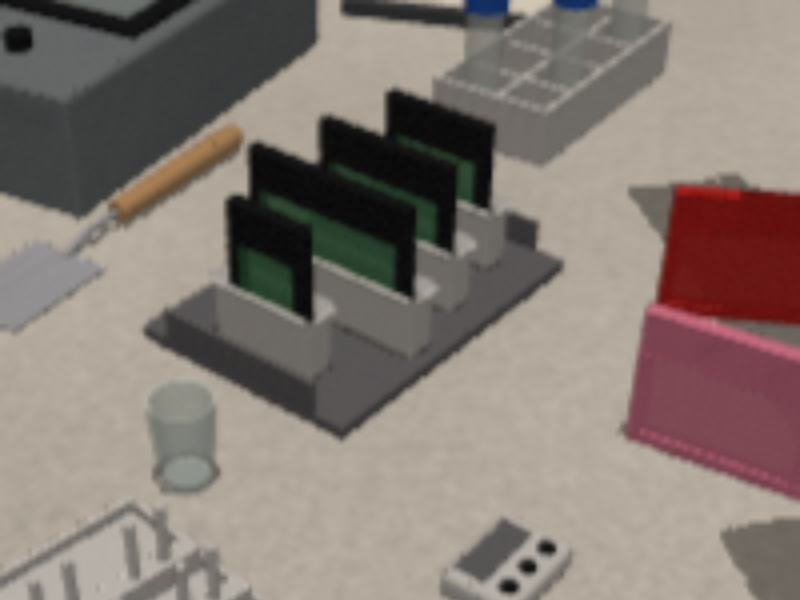

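View pics/f_top.png

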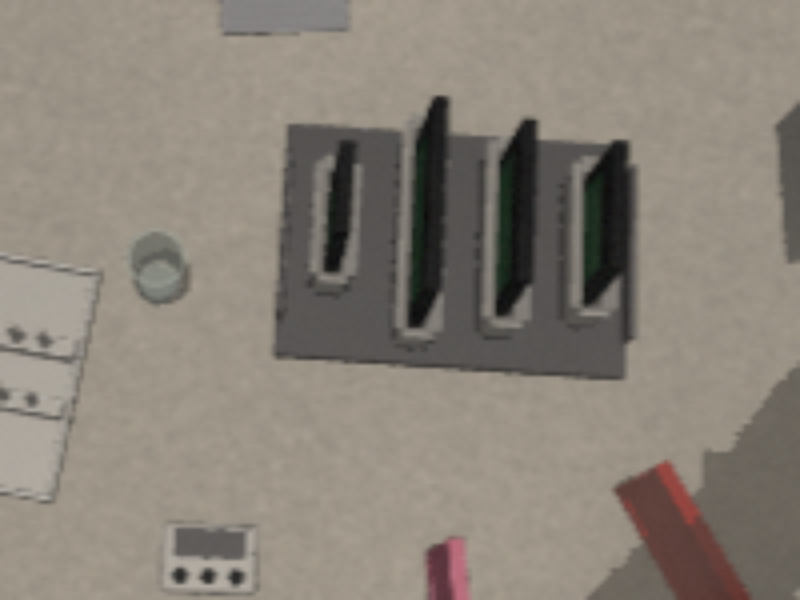

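All four cassettes stand upright in their own holders, at about (270,260), (330,215), (385,180) and (440,145) in the side view. The beaker stands undisturbed at (185,435).

```bash
python3 -c "
from workcell import job_done
print(job_done())"
```

```text
the job is handed in; nothing more can be done
None
```

All four cassettes are in their matching holders, upright and fully down; the beaker wasn't touched, and I handed the job in at about 30 s on the robot's clock.

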